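Thread the guide rod through both bushings of the stand and hold it

ROBOT

A 7-joint arm with a two-finger parallel gripper is mounted at the origin on a cart in front of the work surface, level with it; the furniture and walls round the work are solid. World frame = base frame: x ahead of the robot, y to its left, z up, the work surface at z = 0. Lengths are in m, angles in rad, forces in N, time in s.
With the tool pointing down it reaches from about 0.425 to 0.875 m from the base axis. Payload 4.7 kg.
Tool frame: the origin (TCP) lies at the very end of the fingers, on their centre line; the grasp point (between the pads) lies 19 mm behind it; z points along the fingers, y is the line along which they close (so a half turn about z gives the same grasp; the last joint's range is limited). The gripper opens to 87 mm and grips with 3 to 60 N. Pads are 19 mm wide; open, the fingers measure 117 mm over their backs; the gripper's body (75 mm by 190 mm) begins 51 mm behind the grasp point.
Start: joints at [-1.278, 0.321, -0.07, 1.45, 0.023, 1.371, -0.057], TCP at [0.179, 0.625, 0.223] pointing down, gripper open.
Joint ranges: [-2.86, 2.86], [-0.3, 2.09], [-1.38, 1.24], [0.06, 2.45], [-1.56, 4.7], [0.09, 2.05], [-2.69, 2.69]. Speed limits (rad/s): [2.57, 2.57, 3.14, 3.14, 3.14, 3.14, 3.14].

INTERFACE

Orientations are given as a rotation vector (axis times angle).
In Python, from bench import ctrl gives the robot as it stands.
- The arm moves only by the tool jog_arm, never from a script. Its argument "commands" is a list of rows, each a list of 7 numbers: the opening, from 0 (shut) to 1 (fully open), then the shift along the world's x, y, z scaled (see below), then the turn, a rotation vector about the world's x, y, z scaled (see below). A call has exactly 5 rows; each row is the pose to reach, as a shift and turn from the pose commanded when the call began; what a row does not reach only later rows make up. The controller multiplies each number of a shift by 0.5 m and each number of a turn by 30 degrees. A row lasts 1/12 s, in which the tool goes at most 41.7 mm and 7.16 degrees, less where a joint would pass 70% of its speed; a pose out of reach is approached as far as the arm can. A call with a number of a shift or a turn outside -1 to 1 is refused whole. A call with a gripper value outside its range is refused whole. The fingers move at their own pace and stop on an object; "grip_force" is the grip in N (left out, the last holds). Time passes only in rows, so rows that repeat a pose let the fingers close, or fill a call up. It gives the time, the measured TCP pose, the force, the opening and the grip force at its end, in the units of the state.
- ctrl.get_state(): the state, without advancing time (a new reading comes with each control period).
- ctrl.get_image(name): name is "scene" or "top" or "wrist"; returns a dict with "frame" (384x512x3 uint8, red, green, blue), "vfov" (degrees; the focal length in pixels is half the picture's height over the tangent of half this angle, whatever the lens; pixels are square), "cx", "cy" (the principal point, pixels), "camera_from_world" (4x4, takes a point from world to camera coordinates); the wrist camera has in their place "mount" (4x4, takes a point from camera to tool coordinates, whose origin is the TCP and whose axes are the flange's). Camera axes: x right, y down, z forward; pixel columns grow to the right and rows downward; lengths in m; the calibration is good to about 2 mm. The wrist camera is an equidistant fisheye: a pixel r from the principal point sees the ray r / f radians off the axis. A picture is of the moment at which its call begins: read the wrist's pose just before it. There is no depth.
- ctrl.close_job(): hands the job in; it is judged then, once.
The state is a dict: "time": time; "joint_positions": joint angles; "qd": joint speeds; "joint_torque": joint torques, N m; "position": TCP position; "tool_rot": TCP orientation; "ft_force": force on the tool from outside, world axes, zero at the start; "torque": the same for the moment, N m; "grip_width": opening from 0.0 (shut) to 1.0 (fully open); "grip_force": force on a finger pad.
Only numpy, scipy, OpenCV 4.12 (cv2) and the standard library are available. Lean on these libraries where they do the work, as an engineer would, in place of code of your own. Each camera call takes 0.05 s, during which the arm holds its last target. There are 200 camera calls.

TASK

Take the longer of the two steel rods out of the rod holder and thread it, tip down, through the upper and then the lower bushing of the guide stand. Finish while holding it there by its grip, not letting go: its tip hangs about midway between the lower bushing and the base plate, clear of the plate. Leave the short rod in the holder and everything else where it is.

Things in the scene. Friction and masses are not known exactly. Their poses are not given: they have to be found in the camera images.
- stand: Fixed aluminium guide stand; origin on the work surface below the bushing axis, z up, x towards the column (46 mm off, 100 mm high). Base plate 125 x 95 mm, its top at 8 mm. Two dark steel bushings one above the other on this vertical axis: lower from 38 to 55 mm above the work surface, upper from 83 to 100 mm (the stand's top). Clamp screws stick out 29 mm to +y.
- stand_upper_mouth (a point): Centre of the upper bushing's mouth, on the bushing axis, 100 mm above the work surface. Each bushing is 17 mm long, with a bore 15 mm in diameter and on top a flared mouth of 35 mm outer diameter, 27 mm inside, a funnel 6 mm deep. Free space below the upper bushing: 28 mm down to the lower one's mouth.
- stand_lower_mouth (a point): Centre of the lower bushing's mouth, on the bushing axis, 55 mm above the work surface. Below this bushing 30 mm of free space down to the base plate.
- holder: Fixed grey block 60 x 200 x 40 mm, the rod holder; origin at the centre of its underside, z up, y along the row. Three holes 14 mm wide and 30 mm deep in its top at y = -70, 0 and 70 mm; a rod stands in each outer hole, which in which varies, the middle one is empty. A tall balance stands at the left of the worktop (x 0.33 to 0.72 m, y over 0.44 m): keep clear of it.
- long_rod_grip (a point): Centre of the long rod's grip, a dark cylinder 16 mm in diameter, 45 mm long, at the upper end. Below it a collar 22 mm across, 5 mm thick, then the steel shank, 12 mm in diameter, 115 mm long, tip chamfered. Whole length 165 mm; tip 142.5 mm below this point. About 0.12 kg. Stands upright, tip 10 mm above the work surface, and slides out upward. z along the rod, up.
- long_rod_tip (a point): Centre of the long rod's tip, its lower end.
- short_rod_grip (a point): Centre of the short rod's grip. Same as the long rod but with a shank of 70 mm, whole length 120 mm; it stands in the other outer hole and its top is 45 mm lower.
- bottle: Capped plastic bottle 60 mm in diameter, 94 mm high, a bystander at the back; origin at the centre of its underside.
- dropper: Small capped dropper bottle 34 mm in diameter, 62 mm high, a bystander between stand and holder; origin at the centre of its underside.

How it is judged:
On the way, in this order (a step that is already met when the one before it is completed fails the run):
1. the long rod is held by the fingers, out of the holder, with its tip above the stand's bushings (contact force between long_rod and the fingers above 2 N and height (world z) of long_rod_tip above 0.095 m), for 0.1 s.
2. the long rod's tip is in or through the upper bushing, upright, and not yet in the lower one's bore (contact force between long_rod and the fingers above 2 N and angle between the z axis of long_rod_tip and the z axis of stand, either way round below 0.1 rad and horizontal distance between long_rod_tip and stand_upper_mouth below 0.009 m and z of long_rod_tip in the frame of stand between 0.05 and 0.094 m), for 0.05 s.
3. the long rod's tip is out below the lower bushing (contact force between long_rod and the fingers above 2 N and angle between the z axis of long_rod_tip and the z axis of stand, either way round below 0.1 rad and horizontal distance between long_rod_tip and stand_lower_mouth below 0.005 m and z of long_rod_tip in the frame of stand below 0.035 m), for 0.1 s.
At the end, for the whole second after the job is handed in: Fingers hold the long rod (over 2 N), still (under 0.03 m/s), within 0.1 rad of upright, through both bushings: tip within 5 mm of their axis, 12.5 to 35 mm above the work surface (clear of lower bushing and base plate), under 20 N on the stand. The short rod stands in the holder (all of step 3 and z of long_rod_tip in the frame of stand above 0.0125 m and linear speed of long_rod below 0.03 m/s and contact force between long_rod and stand below 20 N and horizontal distance between short_rod_grip and holder below 0.085 m and height (world z) of short_rod_grip below 0.125 m); the arm keeps its last pose, push and grip.
It fails at once if the short rod is pulled up more than 15 mm or knocked over (height (world z) of short_rod_grip above 0.125 m or distance of short_rod_grip from where it was at the start of the episode above 0.03 m).
It fails at once if the bottle or the dropper bottle is pushed more than 30 mm (distance of any of bottle, dropper from where it was at the start of the episode above 0.03 m).
It also fails if it takes over 48 s, if anything falls off the work surface, if the arm or the gripper's body presses on something with over 40 N, if the wrist force passes 120 N, or if a joint passes its speed limit or range.

## Working session

There is one attempt and no reset: what is moved stays moved. The work goes in short steps, Python scripts to look and compute and a tool call to move; the robot and the scene stay as the last step left them, time stands still between calls to the robot, and variables do not carry over. Pictures are saved under pics/ and viewed, at most 10 in all, crops included, and the job is handed in when it is done.

Besides the shell and the picture viewer there is one more tool, called after "Call:" in YAML: its name, and indented under it one key for each argument. jog_arm: Moves the arm, as the interface text tells. Shifts and turns lie within -1 to 1; 1 stands for 0.5 m of shift or 30 degrees of turn. Its arguments: {"type":"object","properties":{"commands":{"type":"array","items":{"type":"array","items":{"type":"number","minimum":-1,"maximum":1}}},"grip_force":{"type":"number"}},"required":["commands"]}

```bash
mkdir -p pics; cat > h.py <<'E'
import numpy as np, cv2, pickle
from bench import ctrl
def grab(n):
    s=ctrl.get_state(); im=ctrl.get_image(n); im['state']=s
    pickle.dump(im,open(f'pics/{n}.pkl','wb')); return im
E
python3 - <<'E'
from h import *
for n in ('scene','top'):
    im=grab(n); cv2.imwrite(f'pics/{n}0.png',im['frame'][:,:,::-1]); print(im['vfov'],im['cx'],im['cy'],im['camera_from_world'].round(3).tolist() if hasattr(im['camera_from_world'],'round') else im['camera_from_world'])
print(ctrl.get_state())
E
```

```text
53.49144026238789 252.70760341537422 182.4421935036732 [[-0.864, -0.503, 0.002, 0.516], [-0.354, 0.606, -0.712, 0.279], [0.357, -0.616, -0.702, 0.767], [0.0, 0.0, 0.0, 1.0]]
42.1722654766588 252.30208122884446 183.26858836010942 [[-0.028, -0.999, 0.017, 0.018], [-0.981, 0.025, -0.193, 0.586], [0.193, -0.022, -0.981, 1.174], [0.0, 0.0, 0.0, 1.0]]
{'time': 0.1, 'joint_positions': array([-1.27789128,  0.32174433, -0.07008175,  1.45158968,  0.022646  ,
        1.3708125 , -0.05689648]), 'qd': array([-0.0007515 , -0.00044571, -0.00026235, -0.00127316, -0.00055485,
        0.00051429,  0.00044422]), 'joint_torque': array([-3.56264773e-04, -4.92574489e+01, -4.06102845e-01, -3.13396525e+01,
       -6.42971951e-02,  3.94211628e-02,  5.22890139e-05]), 'position': array([0.17880743, 0.6243844 , 0.22155543]), 'tool_rot': array([-4.36454279e-01, -3.11102069e+00,  2.77161168e-03]), 'ft_force': array([0.58319745, 0.73377718, 0.46267265]), 'torque': array([ 0.05870324,  0.00239651, -0.04482721]), 'grip_force': 0.0, 'grip_width': 0.9960077076488371}
```

View pics/scene0.png

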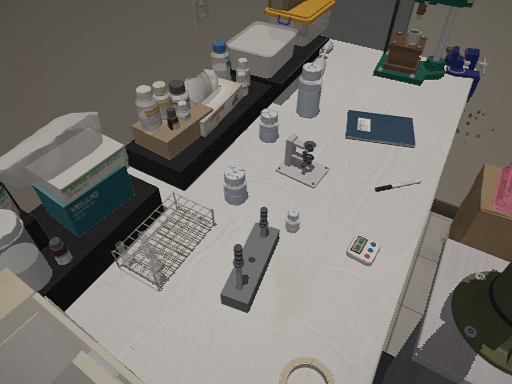

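View pics/top0.png

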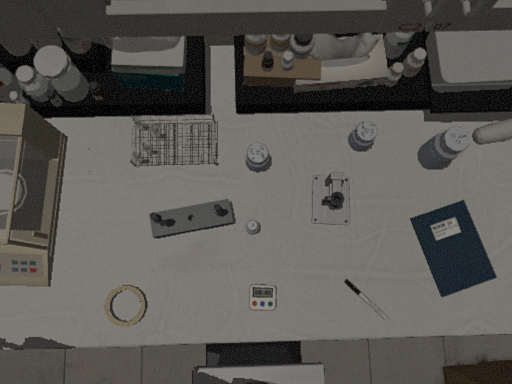

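The scene view shows the long rod in the near/left hole (grip about 239,255) and the short rod at the far end (264,220). The stand is at about (303,160), with the dropper at (293,218). In the top view the holder spans (150-235, 200-237) and the stand is at (331,200). I'll enlarge both.

```bash
python3 - <<'E'
from h import *
s=pickle.load(open('pics/scene.pkl','rb'))['frame'][:,:,::-1]; t=pickle.load(open('pics/top.pkl','rb'))['frame'][:,:,::-1]
def crop(im,x,y,w,h,k):
    c=cv2.resize(im[y:y+h,x:x+w],None,fx=k,fy=k,interpolation=cv2.INTER_CUBIC)
    c=cv2.convertScaleAbs(c,alpha=1.7,beta=10)
    for i in range(0,w,10): cv2.line(c,(i*k,0),(i*k,6 if (x+i)%50 else 14),(0,0,255),1)
    for i in range(0,h,10): cv2.line(c,(0,i*k),(6 if (y+i)%50 else 14,i*k),(0,0,255),1)
    return c
a=np.hstack([crop(s,220,200,65,110,5),crop(s,270,130,70,110,5)])
cv2.imwrite('pics/sc.png',a)
a=np.vstack([crop(t,140,190,110,50,7)[:, :770],crop(t,300,165,110,65,7)[:250*7]]);print(a.shape)
a=np.hstack([crop(t,145,190,100,60,5),crop(t,305,170,55,60,5)]);
cv2.imwrite('pics/tc.png',a)
E
```

```text
(805, 770, 3)
```

View pics/sc.png

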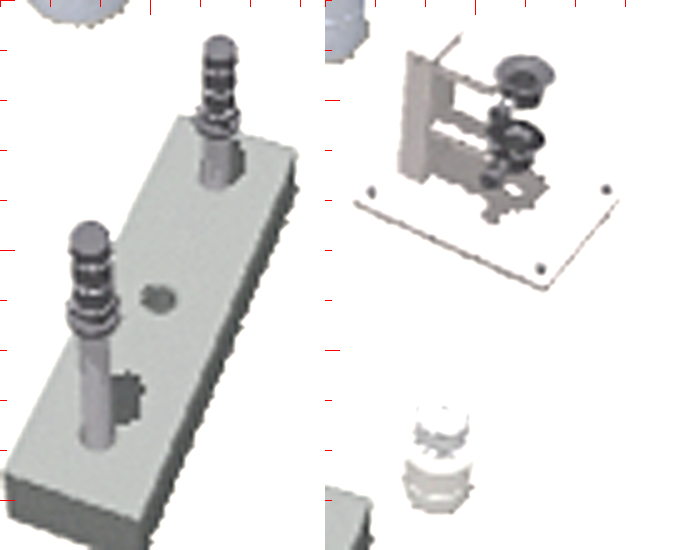

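View pics/tc.png

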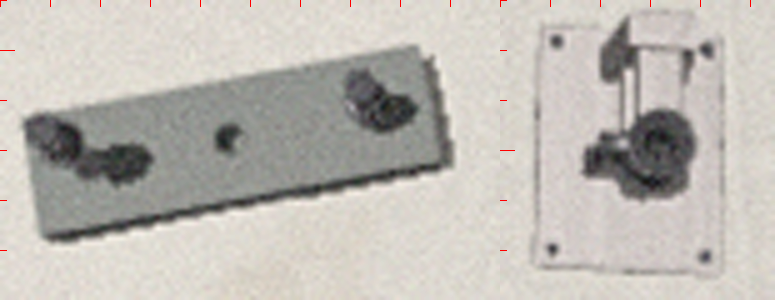

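Scene crop: long rod cap at (238,247), where it enters the block (239.4,288); middle hole (251.6,259.6); short rod (263.4,236). Upper mouth centre is about (310,145), lower (308.4,157.6). In the top crop the upper mouth is at about (337.2,198.4), and the holder's top corners are (150,214), (228.6,199.2), (233,222) and (154,237.6).

```bash
cat >> h.py <<'E'
def proj(im,P):
    P=np.atleast_2d(P); T=np.array(im['camera_from_world']); c=P@T[:3,:3].T+T[:3,3]
    f=im['frame'].shape[0]/2/np.tan(np.radians(im['vfov'])/2)
    return np.c_[im['cx']+f*c[:,0]/c[:,2], im['cy']+f*c[:,1]/c[:,2]]
E
python3 - <<'E'
from h import *
from scipy.optimize import least_squares as LS
S=pickle.load(open('pics/scene.pkl','rb'));T=pickle.load(open('pics/top.pkl','rb'))
r=LS(lambda p:np.r_[proj(S,p)[0]-[310,145],proj(T,p)[0]-[337.2,198.4]],[.6,0,.1]);print('upper',r.x.round(4),r.fun.round(2))
# with z fixed, both mouths
r=LS(lambda p:np.r_[(proj(S,[[*p,.1],[*p,.055]])-[[310,145],[308.4,157.6]]).ravel(),proj(T,[*p,.1])[0]-[337.2,198.4]],[.6,0]);print('stand',r.x.round(4),r.fun.round(2))
# holder (long rod at +y side guess s)
def W(p,L):
    L=np.array(L,float);c,s=np.cos(p[2]),np.sin(p[2]);return np.c_[p[0]+c*L[:,0]-s*L[:,1],p[1]+s*L[:,0]+c*L[:,1],L[:,2]]
Ls=[[0,70,.04],[0,70,.175],[0,0,.04],[0,-70,.04],[0,-70,.13]];us=[[239.4,288],[238,247.2],[251.6,259.6],[263.4,236],[263.8,209.2]]
Lt=[[30,100,.04],[30,-100,.04],[-30,-100,.04],[-30,100,.04],[0,0,.04]];ut=[[150,214],[228.6,199.2],[233,222],[154,237.6],[191,217.8]]
m=[1e-3,1e-3,1]
r=LS(lambda p:np.r_[(proj(S,W(p,np.array(Ls)*m))-us).ravel(),(proj(T,W(p,np.array(Lt)*m))-ut).ravel()],[.5,.2,0]);print('holder',r.x.round(4));print(r.fun.reshape(-1,2).round(2).tolist())
print(W(r.x,[[0,.07,0],[0,-.07,0]]).round(4))
r=LS(lambda p:np.r_[proj(S,p)[0]-[238,247.2],proj(T,p)[0]-[151.8,214.4]],[.6,0,.1]);print('longtop',r.x.round(4),r.fun.round(2))
r=LS(lambda p:np.r_[proj(S,[*p,.062])[0]-[293,212.5],proj(T,[*p,.062])[0]-[253,226]],[.6,0]);print('dropper',r.x.round(3),r.fun.round(2))
from scipy.spatial.transform import Rotation as R
s=ctrl.get_state();print(R.from_rotvec(s['tool_rot']).as_matrix().round(3),s['position'])
im=grab('wrist');print(im['mount'],im['vfov'],im['cx'],im['cy']);cv2.imwrite('pics/w0.png',im['frame'][:,:,::-1])
E
```

```text
upper [ 0.5369 -0.198   0.0965] [-0.14 -0.04  0.03  0.12]
stand [ 0.5359 -0.1962] [ 0.07 -0.58 -0.1  -0.3  -0.41  0.31]
holder [0.507  0.1568 0.163 ]
[[0.74, -1.62], [0.55, -0.09], [0.78, -0.33], [-0.09, -0.92], [0.43, -0.27], [-1.48, -0.43], [-0.32, -0.63], [-0.32, 0.15], [-1.77, -0.11], [-0.41, 0.06]]
[[0.4956 0.2259 0.    ]
 [0.5183 0.0877 0.    ]]
longtop [0.4976 0.227  0.1752] [-0.7  -0.2   0.31  0.84]
dropper [0.482 0.006] [ 1.02 -0.9  -1.08 -0.57]
[[-0.961  0.275 -0.   ]
 [ 0.275  0.961 -0.002]
 [-0.    -0.002 -1.   ]] [0.17880743 0.6243844  0.22155543]
[[-6.88140948e-04 -9.70407662e-01 -2.41471523e-01  6.59297142e-02]
 [ 9.99999727e-01 -6.02699878e-04 -4.27695071e-04  7.53693111e-04]
 [ 2.69503717e-04 -2.41471751e-01  9.70407811e-01 -1.63172689e-01]
 [ 0.00000000e+00  0.00000000e+00  0.00000000e+00  1.00000000e+00]] 65.70646984690485 259.2449794520915 191.30640742363016
```

Call:
jog_arm:
  commands:
    - [1, 0.004, -0.068, 0.012, 0, 0, 0]
    - [1, 0.008, -0.136, 0.024, 0, 0, 0]
    - [1, 0.012, -0.204, 0.036, 0, 0, 0]
    - [1, 0.016, -0.272, 0.048, 0, 0, 0]
    - [1, 0.02, -0.34, 0.06, 0, 0, 0]

```text
time: 0.57
position: [0.1888, 0.4531, 0.2523]
tool_rot: [-0.436, -3.111, 0.001]
ft_force: [0.6, -0.0, 0.5]
grip_width: 1.001
grip_force: 0.0
```

Call:
jog_arm:
  commands:
    - [1, 0.04, -0.05, 0, 0, 0, 0]
    - [1, 0.08, -0.1, 0, 0, 0, 0]
    - [1, 0.12, -0.15, 0, 0, 0, 0]
    - [1, 0.16, -0.2, 0, 0, 0, 0]
    - [1, 0.2, -0.24, 0, 0, 0, 0]

```text
time: 0.98
position: [0.2897, 0.3328, 0.2526]
tool_rot: [0.438, 3.111, 0.0]
ft_force: [0.1, 0.2, -0.4]
grip_width: 1.0
grip_force: 0.0
```

Call:
jog_arm:
  commands:
    - [1, 0.07, -0.04, 0, 0, 0, 0]
    - [1, 0.14, -0.08, 0, 0, 0, 0]
    - [1, 0.21, -0.12, 0, 0, 0, 0]
    - [1, 0.28, -0.16, 0, 0, 0, 0]
    - [1, 0.34, -0.2, 0, 0, 0, 0]

```text
time: 1.4
position: [0.4608, 0.2332, 0.2526]
tool_rot: [0.437, 3.11, 0.0]
ft_force: [0.5, -0.5, 0.3]
grip_width: 0.999
grip_force: 0.0
```

```bash
cat >> h.py <<'E'
from scipy.spatial.transform import Rotation as R
def fish(im,P):
    s=im['state'];P=np.atleast_2d(P);t=(P-s['position'])@R.from_rotvec(s['tool_rot']).as_matrix()
    M=np.linalg.inv(np.array(im['mount']));c=t@M[:3,:3].T+M[:3,3]
    f=im['frame'].shape[0]/2/np.tan(np.radians(im['vfov'])/2)
    h=np.hypot(c[:,0],c[:,1]);k=f*np.arctan2(h,c[:,2])/h
    return np.c_[im['cx']+k*c[:,0],im['cy']+k*c[:,1]]
E
python3 - <<'E'
from h import *
im=grab('wrist');cv2.imwrite('pics/w1.png',cv2.convertScaleAbs(cv2.resize(im['frame'][:,:,::-1],(768,576),interpolation=cv2.INTER_CUBIC),alpha=1.5))
pickle.dump(im,open('pics/w1.pkl','wb'))
print('expect(x1.5)',1.5*fish(im,[[.496,.226,.175],[.496,.226,.04],[.507,.157,.04],[.518,.088,.13]]))
E
```

```text
expect(x1.5) [[392.45437667 356.33148876]
 [391.25988851 295.87826489]
 [320.75939311 327.64864603]
 [225.26153582 401.49884933]]
```

View pics/w1.png

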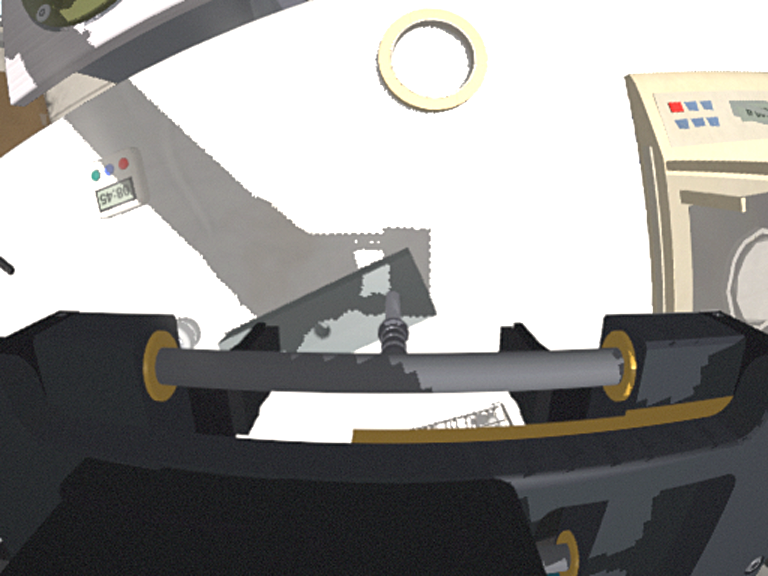

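The wrist view shows the rod entering the holder at (391,293) and the middle hole at (321,329). Both are within about 2 mm of my prediction. I'll descend and grip.

Call:
jog_arm:
  commands:
    - [1, 0.035, -0.007, 0, 0, 0, 0]
    - [1, 0.07, -0.0145, 0, 0, 0, 0]
    - [1, 0.07, -0.0145, -0.05, 0, 0, 0]
    - [1, 0.07, -0.0145, -0.1, 0, 0, 0]
    - [1, 0.07, -0.0145, -0.14, 0, 0, 0]

```text
time: 1.87
position: [0.4934, 0.2273, 0.1808]
tool_rot: [-0.437, -3.11, 0.001]
ft_force: [-0.2, 0.3, 0.2]
grip_width: 1.001
grip_force: 0.0
```

Call:
jog_arm:
  commands:
    - [1, 0, 0, -0.03, 0, 0, 0]
    - [1, 0, 0, -0.06, 0, 0, 0]
    - [1, 0, 0, -0.08, 0, 0, 0]
    - [1, 0, 0, -0.093, 0, 0, 0]
    - [1, 0, 0, -0.093, 0, 0, 0]

```text
time: 2.28
position: [0.493, 0.2274, 0.1347]
tool_rot: [-0.436, -3.109, 0.002]
ft_force: [0.3, -0.5, -0.1]
grip_width: 0.999
grip_force: 0.0
```

Call:
jog_arm:
  commands:
    - [0.3, 0, 0, 0, 0, 0, 0]
    - [0.1, 0, 0, 0, 0, 0, 0]
    - [0, 0, 0, 0, 0, 0, 0]
    - [0, 0, 0, 0, 0, 0, 0]
    - [0, 0, 0, 0, 0, 0, 0]
  grip_force: 25

```text
time: 2.7
position: [0.4942, 0.2279, 0.1367]
tool_rot: [0.436, 3.11, 0.001]
ft_force: [0.5, 0.1, 0.8]
grip_width: 0.703
grip_force: 0.0
```

Call:
jog_arm:
  commands:
    - [0, 0, 0, 0, 0, 0, 0]
    - [0, 0, 0, 0, 0, 0, 0]
    - [0, 0, 0, 0, 0, 0, 0]
    - [0, 0, 0, 0, 0, 0, 0]
    - [0, 0, 0, 0, 0, 0, 0]

```text
time: 3.12
position: [0.4939, 0.2276, 0.1361]
tool_rot: [0.437, 3.111, 0.0]
ft_force: [0.2, -0.4, -0.7]
grip_width: 0.327
grip_force: 0.0
```

Call:
jog_arm:
  commands:
    - [0, 0, 0, 0, 0, 0, 0]
    - [0, 0, 0, 0, 0, 0, 0]
    - [0, 0, 0, 0, 0, 0, 0]
    - [0, 0, 0, 0, 0, 0, 0]
    - [0, 0, 0, 0, 0, 0, 0]

```text
time: 3.53
position: [0.4939, 0.2275, 0.1361]
tool_rot: [-0.437, -3.111, 0.0]
ft_force: [0.1, -0.1, 0.1]
grip_width: 0.176
grip_force: 25.0
```

Call:
jog_arm:
  commands:
    - [0, 0, 0, 0.01, 0, 0, 0]
    - [0, 0, 0, 0.02, 0, 0, 0]
    - [0, 0, 0, 0.04, 0, 0, 0]
    - [0, 0, 0, 0.06, 0, 0, 0]
    - [0, 0, 0, 0.08, 0, 0, 0]

```text
time: 3.95
position: [0.4942, 0.2278, 0.1775]
tool_rot: [0.436, 3.11, 0.001]
ft_force: [-0.3, -0.7, -1.0]
grip_width: 0.169
grip_force: 25.0
```

Call:
jog_arm:
  commands:
    - [0, 0, 0, 0.045, 0, 0, 0]
    - [0, 0, 0, 0.09, 0, 0, 0]
    - [0, 0, 0, 0.14, 0, 0, 0]
    - [0, 0, 0, 0.19, 0, 0, 0]
    - [0, 0, 0, 0.226, 0, 0, 0]

```text
time: 4.37
position: [0.4945, 0.2279, 0.2928]
tool_rot: [0.436, 3.108, 0.004]
ft_force: [1.3, -0.7, -0.8]
grip_width: 0.175
grip_force: 25.0
```

Call:
jog_arm:
  commands:
    - [0, 0.004, -0.03, 0, 0, 0, 0]
    - [0, 0.01, -0.09, 0, 0, 0, 0]
    - [0, 0.016, -0.15, 0, 0, 0, 0]
    - [0, 0.022, -0.21, 0, 0, 0, 0]
    - [0, 0.028, -0.28, 0, 0, 0, 0]

```text
time: 4.78
position: [0.5074, 0.0862, 0.2888]
tool_rot: [-0.435, -3.111, -0.0]
ft_force: [0.2, -0.6, -2.2]
grip_width: 0.175
grip_force: 25.0
```

Call:
jog_arm:
  commands:
    - [0, 0.006, -0.07, 0, 0, 0, 0]
    - [0, 0.012, -0.14, 0, 0, 0, 0]
    - [0, 0.018, -0.21, 0, 0, 0, 0]
    - [0, 0.024, -0.28, 0, 0, 0, 0]
    - [0, 0.03, -0.35, 0, 0, 0, 0]

```text
time: 5.2
position: [0.522, -0.0901, 0.289]
tool_rot: [-0.438, -3.111, -0.001]
ft_force: [0.6, 1.5, -0.5]
grip_width: 0.174
grip_force: 25.0
```

Call:
jog_arm:
  commands:
    - [0, 0.006, -0.06, 0, 0, 0, 0]
    - [0, 0.012, -0.12, 0, 0, 0, 0]
    - [0, 0.018, -0.18, 0, 0, 0, 0]
    - [0, 0.026, -0.219, 0, 0, 0, 0]
    - [0, 0.026, -0.219, 0, 0, 0, 0]

```text
time: 5.62
position: [0.534, -0.2037, 0.289]
tool_rot: [-0.45, -3.109, 0.006]
ft_force: [-0.1, -0.6, -1.9]
grip_width: 0.175
grip_force: 25.0
```

```bash
python3 - <<'E'
from h import *
S=grab('scene');T=grab('top');s=ctrl.get_state();p=s['position'];print(p,s['tool_rot'],s['ft_force'],s['joint_positions'].round(2))
def crop(im,x,y,w,h,k):
    c=cv2.resize(im['frame'][:,:,::-1][y:y+h,x:x+w],None,fx=k,fy=k,interpolation=cv2.INTER_CUBIC)
    return cv2.convertScaleAbs(c,alpha=1.7,beta=10)
tip=p+[0,0,-.126];print(proj(S,[p,tip,[.536,-.197,.1]]),proj(T,[p,tip,[.536,-.197,.1]]))
x,y=(proj(S,tip)[0]-[32,50]).astype(int);u,v=(proj(T,tip)[0]-[40,40]).astype(int);print(x,y,u,v)
a=np.hstack([crop(S,x,y,65,100,6),np.pad(crop(T,u,v,66,80,6),((0,120),(0,0),(0,0)))]);cv2.imwrite('pics/hov.png',a)
E
```

```text
[ 0.53489352 -0.19821802  0.28869571] [-4.41003818e-01 -3.10942270e+00 -7.33351971e-05] [-0.17790412  0.70863536 -1.24533436] [-0.4   0.15  0.8   1.57 -0.11  1.46  1.69]
[[319.65726408  80.00535163]
 [313.4300994  124.76810585]
 [310.16625972 144.23897215]] [[355.0846753  183.85200389]
 [342.81546314 194.60058422]
 [337.12679542 198.66533115]]
281 74 302 154
```

View pics/hov.png

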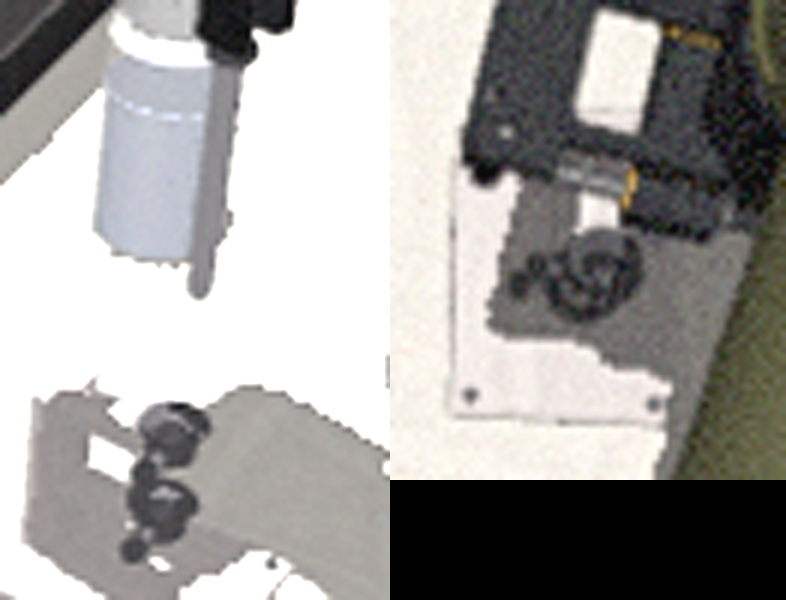

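The hover view shows the rod tip at scene (314.5,122.4) and the upper mouth at (310,144.5), which agrees with the prediction. The tip is offset about 1 px, possibly from tilt. I'll measure the rod edges and look with the wrist camera.

```bash
python3 - <<'E'
from h import *
S=pickle.load(open('pics/scene.pkl','rb'));T=pickle.load(open('pics/top.pkl','rb'))
g=S['frame'].mean(2)
for y in range(88,125,4): print(y,g[y,308:326].astype(int))
W=grab('wrist');p=W['state']['position'];tip=p-[0,0,.126]
q=fish(W,[p,tip,[.536,-.197,.1],[.536,-.197,.055]]);print(q)
c=W['frame'][:,:,::-1][130:280,180:340]
a=cv2.convertScaleAbs(cv2.resize(c,None,fx=4,fy=4,interpolation=cv2.INTER_CUBIC),alpha=1.5);cv2.imwrite('pics/w2.png',a);print((q-[180,130])*4)
E
```

```text
88 [109 110 108 108 108 108 107 108  80  78  77  79  73 123 176 181 180 180]
92 [110 110 107 107 107 108 108  94  76  79  77  76  86 175 181 180 179 181]
96 [115 112 113 112 113 112 109  82  75  79  80  71 142 178 178 178 178 179]
100 [115 112 113 111 111 112  93  78  79  78  75 112 177 182 182 180 181 181]
104 [113 107 111 113 112 111  84  77  79  80  72 163 181 181 181 180 181 183]
108 [112 112 110 111 107  88  77  78  79  77  82 175 183 180 179 179 179 179]
112 [111 112 110 111 102  81  77  80  78  77  85 176 182 179 179 179 179 180]
116 [110 111 111 107  88  77  79  79  73 151 178 178 178 179 179 178 179 180]
120 [179 179 181 163  97  75  78  76  99 175 182 178 179 180 179 179 179 179]
124 [177 178 179 180 183 165 160 179 182 180 179 179 179 179 179 179 180 179]
[[258.11616733 232.97126766]
 [258.62430463 185.57694904]
 [259.97775047 174.62109605]
 [259.90974571 168.44955834]]
[[312.46466932 411.88507065]
 [314.49721851 222.30779615]
 [319.91100189 178.48438422]
 [319.63898285 153.79823337]]
```

View pics/w2.png

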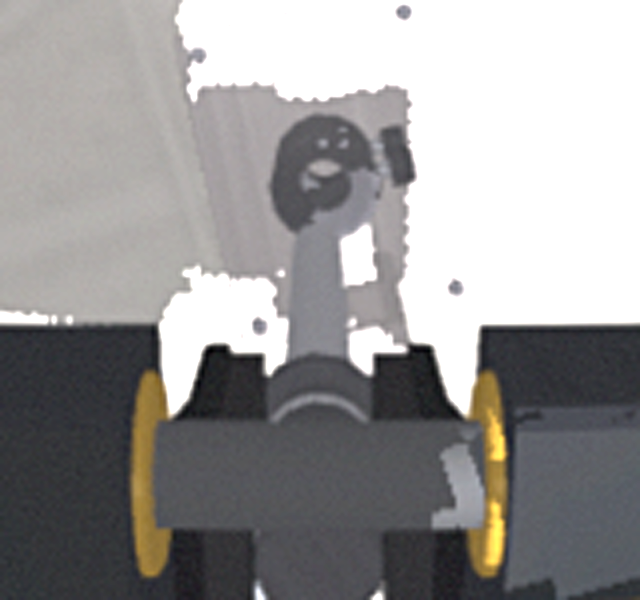

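In the wrist view the shank axis ends near (321,222) and the mouth centre is at (327,174). The relative offset is about 1.5 mm and the rod has essentially no tilt. I'll correct and go down slowly.

Call:
jog_arm:
  commands:
    - [0, 0.002, 0.003, -0.01, 0, 0, 0]
    - [0, 0.002, 0.003, -0.03, 0, 0, 0]
    - [0, 0.002, 0.003, -0.06, 0, 0, 0]
    - [0, 0.002, 0.003, -0.09, 0, 0, 0]
    - [0, 0.002, 0.003, -0.1, 0, 0, 0]
  grip_force: 30

```text
time: 6.18
position: [0.5357, -0.1933, 0.236]
tool_rot: [-0.432, -3.108, -0.002]
ft_force: [-0.3, 0.7, -1.9]
grip_width: 0.174
grip_force: 30.0
```

Call:
jog_arm:
  commands:
    - [0, 0, 0, -0.012, 0, 0, 0]
    - [0, 0, 0, -0.024, 0, 0, 0]
    - [0, 0, 0, -0.036, 0, 0, 0]
    - [0, 0, 0, -0.048, 0, 0, 0]
    - [0, 0, 0, -0.056, 0, 0, 0]

```text
time: 6.6
position: [0.5366, -0.1954, 0.2106]
tool_rot: [-0.436, -3.11, 0.0]
ft_force: [-0.7, -0.5, -0.2]
grip_width: 0.174
grip_force: 30.0
```

```bash
python3 - <<'E'
from h import *
S=grab('scene');W=grab('wrist');s=W['state'];print(s['position'],s['ft_force'],s['torque'])
p=s['position'];print(proj(S,[p,[.536,-.197,.1]]))
def crop(im,x,y,w,h,k):
    c=cv2.resize(im['frame'][:,:,::-1][y:y+h,x:x+w],None,fx=k,fy=k,interpolation=cv2.INTER_CUBIC)
    return cv2.convertScaleAbs(c,alpha=1.4)
print(fish(W,[.536,-.197,.1]))
a=np.hstack([crop(S,285,90,50,75,8),np.vstack([crop(W,215,140,100,75,4),crop(W,0,0,1,1,1)[:0].repeat(400,1) if 0 else np.zeros((300,400,3),np.uint8)])]);cv2.imwrite('pics/in.png',a)
E
```

```text
[ 0.53623889 -0.19530065  0.2098622 ] [-1.06417738  0.11894391 -2.28026629] [-0.07242458  0.13981853 -0.02757239]
[[314.63662703 109.42899194]
 [310.16625972 144.23897215]]
[[256.8109871  189.67545143]]
```

View pics/in.png

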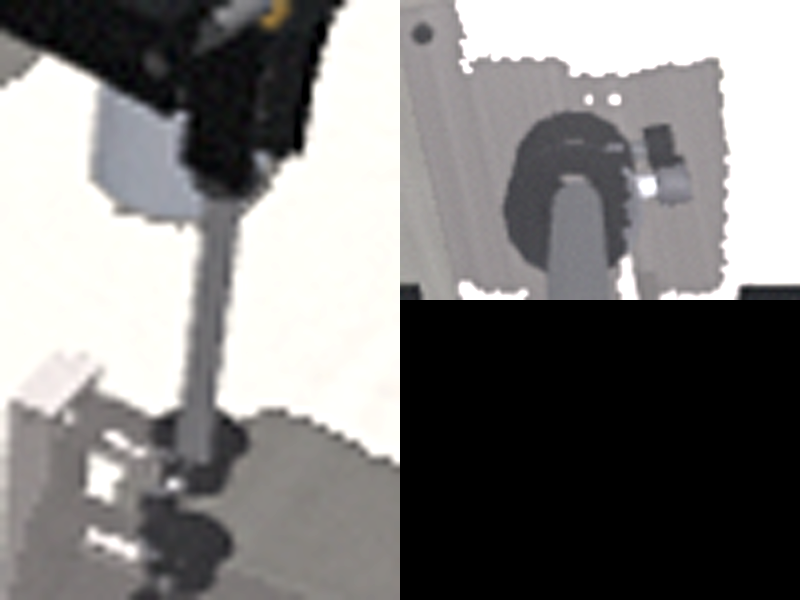

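In the scene crop the tip is inside the upper funnel (197,455 against a mouth centre of 200). In the wrist view the rod is about 2 mm to the +y side. I'll shift back 2 mm and continue.

Call:
jog_arm:
  commands:
    - [0, 0, -0.004, 0, 0, 0, 0]
    - [0, 0, -0.004, -0.005, 0, 0, 0]
    - [0, 0, -0.004, -0.01, 0, 0, 0]
    - [0, 0, -0.004, -0.015, 0, 0, 0]
    - [0, 0, -0.004, -0.02, 0, 0, 0]

```text
time: 7.12
position: [0.5369, -0.1972, 0.2009]
tool_rot: [-0.436, -3.111, -0.0]
ft_force: [-1.2, 1.5, 0.4]
grip_width: 0.178
grip_force: 30.0
```

Call:
jog_arm:
  commands:
    - [0, 0, 0, -0.006, 0, 0, 0]
    - [0, 0, 0, -0.012, 0, 0, 0]
    - [0, 0, 0, -0.018, 0, 0, 0]
    - [0, 0, 0, -0.024, 0, 0, 0]
    - [0, 0, 0, -0.024, 0, 0, 0]

```text
time: 7.53
position: [0.5366, -0.1972, 0.1882]
tool_rot: [-0.436, -3.11, -0.0]
ft_force: [-0.3, 1.6, -1.8]
grip_width: 0.175
grip_force: 30.0
```

Call:
jog_arm:
  commands:
    - [0, 0, 0, -0.006, 0, 0, 0]
    - [0, 0, 0, -0.012, 0, 0, 0]
    - [0, 0, 0, -0.018, 0, 0, 0]
    - [0, 0, 0, -0.024, 0, 0, 0]
    - [0, 0, 0, -0.028, 0, 0, 0]

```text
time: 7.95
position: [0.5368, -0.1972, 0.1746]
tool_rot: [-0.436, -3.111, -0.0]
ft_force: [-3.1, 2.4, 1.5]
grip_width: 0.17
grip_force: 30.0
```

Call:
jog_arm:
  commands:
    - [0, 0, 0, -0.006, 0, 0, 0]
    - [0, 0, 0, -0.012, 0, 0, 0]
    - [0, 0, 0, -0.018, 0, 0, 0]
    - [0, 0, 0, -0.024, 0, 0, 0]
    - [0, 0, 0, -0.026, 0, 0, 0]

```text
time: 8.37
position: [0.5366, -0.1972, 0.1615]
tool_rot: [-0.436, -3.11, -0.0]
ft_force: [-2.2, 1.7, 1.1]
grip_width: 0.177
grip_force: 30.0
```

Call:
jog_arm:
  commands:
    - [0, 0, 0, -0.006, 0, 0, 0]
    - [0, 0, 0, -0.012, 0, 0, 0]
    - [0, 0, 0, -0.018, 0, 0, 0]
    - [0, 0, 0, -0.025, 0, 0, 0]
    - [0, 0, 0, -0.025, 0, 0, 0]

```text
time: 8.78
position: [0.5365, -0.1972, 0.1486]
tool_rot: [-0.436, -3.11, 0.0]
ft_force: [-1.8, 0.7, -2.6]
grip_width: 0.176
grip_force: 30.0
```

```bash
python3 - <<'E'
from h import *
S=grab('scene');s=S['state'];print(s['position'],s['ft_force'],s['torque'])
p=s['position'];ax=lambda z:[.536,-.197,z]
q=proj(S,[p,ax(.1),ax(.138),ax(.143),ax(.055),ax(.023)]);print(((q-[285,90])*8).round(0).tolist())
c=cv2.convertScaleAbs(cv2.resize(S['frame'][:,:,::-1][90:165,285:335],None,fx=8,fy=8,interpolation=cv2.INTER_CUBIC),alpha=1.8,beta=15)
cv2.imwrite('pics/fin.png',c)
E
```

```text
[ 0.53654651 -0.19719208  0.14863981] [-1.81623204  0.71486908 -2.56458946] [ 0.4751735   0.61920911 -0.00507379]
[[216.0, 314.0], [201.0, 434.0], [214.0, 342.0], [216.0, 329.0], [187.0, 537.0], [178.0, 607.0]]
```

View pics/fin.png

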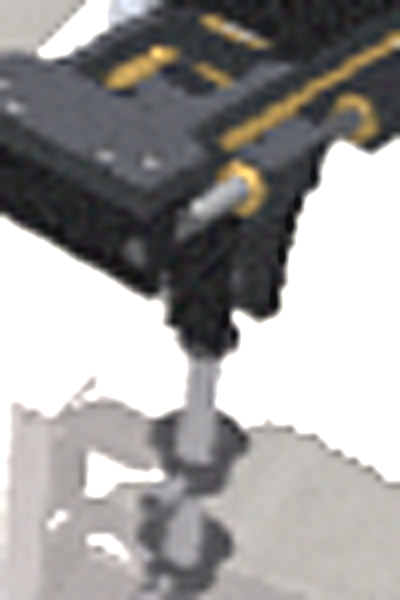

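The rod is through both bushings: the shank shows in the upper mouth (200,435) and in the lower mouth (182,540). The collar's lower edge, near y=357, suggests the tip is a few mm higher than nominal. I'll lower it 4 mm, let it settle, and hand in.

Call:
jog_arm:
  commands:
    - [0, 0, 0, -0.004, 0, 0, 0]
    - [0, 0, 0, -0.008, 0, 0, 0]
    - [0, 0, 0, -0.008, 0, 0, 0]
    - [0, 0, 0, -0.008, 0, 0, 0]
    - [0, 0, 0, -0.008, 0, 0, 0]

```text
time: 9.25
position: [0.5367, -0.1972, 0.1453]
tool_rot: [-0.436, -3.111, -0.0]
ft_force: [-2.5, 2.0, -1.5]
grip_width: 0.176
grip_force: 30.0
```

Call:
jog_arm:
  commands:
    - [0, 0, 0, 0, 0, 0, 0]
    - [0, 0, 0, 0, 0, 0, 0]
    - [0, 0, 0, 0, 0, 0, 0]
    - [0, 0, 0, 0, 0, 0, 0]
    - [0, 0, 0, 0, 0, 0, 0]

```text
time: 9.67
position: [0.5367, -0.1972, 0.1453]
tool_rot: [-0.436, -3.111, -0.0]
ft_force: [-2.6, 2.2, -2.5]
grip_width: 0.174
grip_force: 30.0
```

```bash
python3 -c "
from bench import ctrl
print(ctrl.close_job())"
```

```text
the job is handed in; nothing more can be done
None
```

I threaded the long rod through both bushings and handed the job in at about 9.7 s with the gripper still holding it. I estimate the tip at about 20 mm above the work surface, and forces were only a few newtons; `close_job()` returned no verdict.

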